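# Close the row of hot bars on the setting plate

## Robot

A 7-joint arm with a two-finger parallel gripper is mounted at the origin on a cart in front of the work surface, level with it; the furniture and walls round the work are solid. World frame = base frame: x ahead of the robot, y to its left, z up, the work surface at z = 0. Lengths are in m, angles in rad, forces in N, time in s.
With the tool pointing down it reaches from about 0.425 to 1.025 m from the base axis. Payload 3.6 kg.
Tool frame: the origin (TCP) lies at the very end of the fingers, on their centre line; the grasp point (between the pads) lies 19 mm behind it (arm.pinch_z is the distance from the TCP to the grasp point, in m); y points along the fingers, z is the direction in which the jaws open and shut, and the axes are right-handed (so a half turn about y gives the same grasp; the last joint's range is limited). The gripper opens to 85 mm and grips with 20 to 120 N. Pads are 22 mm wide; open, the fingers measure 114 mm over their backs; the gripper's body (76 mm by 85 mm) begins 54 mm behind the grasp point. The pads swing forward as they close: fully open they stand 13 mm farther back than shut.
Start: joints at [-1.198, 0.591, 0.048, 1.609, -0.033, 0.943, -0.034], TCP at [0.326, 0.648, 0.231] pointing down, gripper open.
Joint ranges: [-2.69, 2.69], [-0.47, 2.24], [-1.27, 1.36], [0.19, 2.51], [-1.53, 4.68], [0.08, 2.07], [-3.09, 3.09]. Speed limits (rad/s): [2.57, 2.57, 3.14, 3.14, 3.14, 3.14, 3.14].

## Interface

Orientations are given as [roll, pitch, yaw] about the fixed x, y, z axes, in that order (R = Rz(yaw) Ry(pitch) Rx(roll)).
In Python, from rig import arm, viewer, job gives the robot as it stands. The module is installed in compiled form; this text tells all that it offers.
- The arm moves only by the tool drive_tool, never from a script. Its argument "rows" is one flat list of numbers, 5 for each row, row after row: the shift along the tool's x, y, z in m, then the turn about the tool's y in degrees, then the opening, from 0 (shut) to 1 (fully open). A call has 1 to 10 rows; each row is the pose to reach, as a shift and turn from the pose commanded when the call began, along the tool's axes at that moment; what a row does not reach only later rows make up. A row lasts 1/12 s, in which the tool goes at most 41.7 mm and 7.16 degrees, less where a joint would pass 70% of its speed; a pose out of reach is approached as far as the arm can. A call with a gripper value outside its range is refused whole. The fingers move at their own pace and stop on an object; "newtons" is the grip in N (left out, the last holds). Time passes only in rows, so rows that repeat a pose let the fingers close. It gives the time, the measured TCP pose, the force and the opening at its end, in the units of the state.
- arm.observe(): the state, without advancing time (a new reading comes with each control period).
- viewer.snapshot(name): name is "scene" or "top" or "wrist"; returns a dict with "frame" (480x640x3 uint8, red, green, blue), "depth" (480x640 float32, m along the optical axis (not along the pixel's ray), 0 where there is no reading), "vfov" (degrees; the focal length in pixels is half the picture's height over the tangent of half this angle, whatever the lens; pixels are square), "cx", "cy" (the principal point, pixels), "origin" and "rotation" of the camera in the world. Camera axes: x right, y up, looking along -z (the intrinsics and any distortion apply to the point x, -y, -z); pixel columns grow to the right and rows downward; lengths in m; the calibration is good to about 2 mm. A picture is of the moment at which its call begins.
- job.job_done(): hands the job in, once; it reports no verdict.
The state is a dict: "clock": time; "joints": joint angles; "qvel": joint speeds; "joint_efforts": joint torques, N m; "position": TCP position; "ee_rot": TCP orientation; "contact_force": force on the tool from outside, world axes, zero at the start; "wrist_torque": the same for the moment, N m; "width": finger opening in m.
Only numpy, scipy, OpenCV 4.12 (cv2) and the standard library are available. Lean on these libraries where they do the work, as an engineer would, in place of code of your own. Each camera call takes 0.05 s, during which the arm holds its last target. There are 200 camera calls.

## Task

Two steel hot bars lie on the dark steel setting plate: one stands against the plate's end stop, the other has been left short of it and askew. Bring the stray bar up end to end against its neighbour, so that the gap is closed and the two make one straight row lying flat on the plate, then let go. The neighbour stays where it is, against the stop.

Things in the scene. Friction and masses are not known exactly. Their poses are not given: they have to be found in the camera images.
- loose_bar_mid (a point): centre (13 mm above the underside) of the stray hot bar: steel, loose, 0.14 kg, on the plate away from the stop. Upside-down T: base 22 mm wide, 60 mm long, 12 mm high; on it a rib 9 mm wide, 50 mm long, from 12 to 25 mm above the underside, with two small screw heads on top (27 mm in all). y axis along the length, z up. The rib can be pinched from above across its width.
- neighbour_bar_mid (a point): centre (13 mm above the underside) of the neighbour, a loose hot bar of the same shape and size, its far end against the end stop. Its +y axis runs along its length towards the stop; the stray bar belongs at its -y end (butted, the centres are 60 mm apart). A third, identical bar lies on the table off the plate and has no part in this.
- setting_plate: dark steel setting plate, fixed, 90 x 250 mm, 8 mm thick; origin at the centre of its underside, y along its length, z up. A bright steel end stop (50 mm wide, 14 mm thick, rising 11 mm above the plate, inner face 104 mm from the centre) crosses its +y end. Two scribed lines along y, 22 mm apart, mark the row. Only the two bars stand on it.
Not all that is in view belongs to the job. What is shaped like the part that bears loose_bar_mid but blue is not meant.

How it is judged:
At the end, for the whole second after the job is handed in: The stray bar lies flat on the plate (under 7 degrees, level with its neighbour within 5 mm), end gap under 10 mm, within 10 mm sideways of and 10 degrees parallel to the neighbour, which lies flat within 15 mm of where it was and within 10 degrees of the plate's length (y of loose_bar_mid in the frame of neighbour_bar_mid between -0.07 and -0.055 m and x of loose_bar_mid in the frame of neighbour_bar_mid between -0.01 and 0.01 m and z of loose_bar_mid in the frame of neighbour_bar_mid between -0.005 and 0.005 m and angle between the y axis of loose_bar_mid and the y axis of neighbour_bar_mid, either way round below 0.18 rad and angle between each of loose_bar_mid, neighbour_bar_mid's own z axis and vertical below 0.12 rad and distance of neighbour_bar_mid from where it was at the start of the episode below 0.015 m and angle between the y axis of neighbour_bar_mid and the y axis of setting_plate, either way round below 0.18 rad); the robot touches nothing.
It also fails if it takes over 29 s, if anything falls off the work surface, if the arm or the gripper's body presses on something with over 40 N, if the wrist force passes 120 N, or if a joint passes its speed limit or range.

## Working session

There is one attempt and no reset: what is moved stays moved. The work goes in short steps, Python scripts to look and compute and a tool call to move; the robot and the scene stay as the last step left them, time stands still between calls to the robot, and variables do not carry over. Pictures are saved under pics/ and viewed, about 8 in all and at most 12, crops included, and the job is handed in when it is done.

Besides the shell and the picture viewer there is one more tool, called after ">>>" as a command line: name --argument value ..., lists and objects as JSON in quotes. drive_tool: Moves the arm, as the interface text tells. Its arguments: {"type":"object","properties":{"rows":{"type":"array","items":{"type":"number"}},"newtons":{"type":"number"}},"required":["rows"]}

```bash
mkdir -p pics
python3 - <<'E'
from rig import arm, viewer, job
import cv2, numpy as np, pickle
print(arm.observe(), arm.pinch_z)
ims=[]
for n in ("scene","top","wrist"):
    s=viewer.snapshot(n); pickle.dump(s,open(n+".pkl","wb"))
    print(n,s["vfov"],s["cx"],s["cy"],s["origin"],s["rotation"],[k for k in s])
    ims.append(s["frame"])
cv2.imwrite("pics/top.png",ims[1][...,::-1])
cv2.imwrite("pics/sw.png",cv2.resize(np.hstack([ims[0],ims[2]]),(800,300))[...,::-1])
E
```

```text
{'clock': 0.0, 'joints': array([-1.19850341,  0.59210846,  0.0482624 ,  1.60984651, -0.03330823,
        0.94267347, -0.03374605]), 'qvel': array([-0.00028895, -0.00144274, -0.0003846 , -0.00054213,  0.00139885,
        0.00015693,  0.00083928]), 'joint_efforts': array([ 4.55799627e-04, -5.48676467e+01,  1.54648192e+00, -1.98131472e+01,
        9.37661331e-03,  8.65175331e-03,  1.02942431e-05]), 'position': array([0.3252181 , 0.64703419, 0.23013858]), 'ee_rot': array([-1.57302597e+00, -9.86250333e-05, -4.65732714e-01]), 'contact_force': array([-0.11269451,  0.24064327, -0.34344301]), 'wrist_torque': array([ 0.02648487,  0.02658964, -0.00966559]), 'width': 0.0854384775848585} 0.0187
scene 53.56013943914931 321.62390622539056 245.8314789898145 [ 0.00187497 -0.64940465  0.48667412] [ 1.05308031 -0.01256461 -0.83166526] ['frame', 'depth', 'vfov', 'cx', 'cy', 'origin', 'rotation']
top 42.165358701334384 320.4873771344711 236.58184297267988 [ 0.38846674 -0.17340452  0.86628261] [ 0.18930559 -0.0185786  -1.60114177] ['frame', 'depth', 'vfov', 'cx', 'cy', 'origin', 'rotation']
wrist 61.071156106826734 321.0424662708777 240.83067314650535 [0.25464215 0.68286231 0.37293854] [-0.3102825   0.00234742  1.10412368] ['frame', 'depth', 'vfov', 'cx', 'cy', 'origin', 'rotation']
```

View pics/top.png

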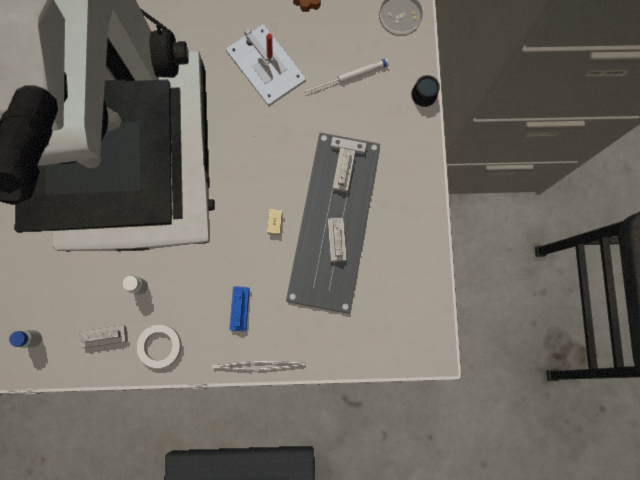

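View pics/sw.png

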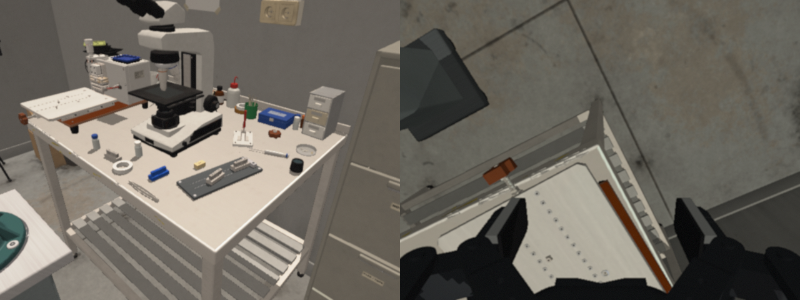

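The top view shows the plate spanning about (290–380, 133–312), with its stop at (348,145). The neighbour is at (344,170) and the stray bar is askew at about (337,240). The blue and off-plate bars, at (240,310) and (103,335), are distractors.

```bash
cat > h.py <<'E'
import numpy as np, cv2
from scipy.spatial.transform import Rotation as R
def cam(s):
    return 240/np.tan(np.radians(s["vfov"])/2), R.from_euler("xyz",s["rotation"]).as_matrix(), np.array(s["origin"])
def ray(s,uv,z):           # pixels -> world on plane z
    f,M,o=cam(s); uv=np.atleast_2d(np.float64(uv))
    d=np.c_[(uv[:,0]-s["cx"])/f,-(uv[:,1]-s["cy"])/f,-np.ones(len(uv))]@M.T
    return o+d*((z-o[2])/d[:,2])[:,None]
def cloud(s):
    f,M,o=cam(s); v,u=np.mgrid[:480,:640]; D=s["depth"]
    P=np.stack([(u-s["cx"])/f*D,-(v-s["cy"])/f*D,-D],-1)
    return P@M.T+o
E
python3 - <<'E'
import pickle
from h import *
s=pickle.load(open("top.pkl","rb")); P=cloud(s); im=s["frame"]
g=im.max(2).astype(int)
for n,p in dict(table=(270,160),plate=(310,240),neigh=(344,170),stray=(337,240),floor=(520,300)).items():
    print(n,im[p[1],p[0]],P[p[1],p[0]].round(4))
# plate screws (bright) corners
hull=np.zeros(g.shape,np.uint8); cv2.fillPoly(hull,[np.array([[321,132],[381,145],[350,314],[287,302]])],1)
m=((g>115)&(hull>0)).astype(np.uint8)
n,l,st,c=cv2.connectedComponentsWithStats(m)
for i in range(1,n):
    if st[i,4]>8: print(st[i],c[i].round(1),ray(s,c[i],.008).round(4)[0])
zm=((P[...,2]>.014)&(hull>0)).astype(np.uint8)
n,l,st,c=cv2.connectedComponentsWithStats(zm)
for i in range(1,n):
    if st[i,4]>40:
        q=P[l==i]; print(st[i],q.mean(0).round(4),cv2.minAreaRect((q[:,:2]*1000).astype(np.float32)),np.percentile(q[:,2],[5,50,95]).round(4))
        t=q[q[:,2]>.026]
        if len(t)>10: print("  rib",t.mean(0).round(4),cv2.minAreaRect((t[:,:2]*1000).astype(np.float32)))
cv2.imwrite("pics/crop.png",cv2.resize(im[120:320,270:400],None,fx=3,fy=3,interpolation=cv2.INTER_CUBIC)[...,::-1])
E
```

```text
table [162 154 143] [ 0.6695 -0.1247 -0.002 ]
plate [88 90 87] [ 0.5484 -0.1795  0.0055]
neigh [155 147 138] [ 0.6411 -0.2293  0.033 ]
stray [159 151 140] [ 0.5419 -0.216   0.0352]
floor [119 116 107] [ 0.5185 -0.7443 -0.7972]
[321 135   6   6  32] [323.5 137.5] [ 0.6983 -0.2031  0.008 ]
[331 137  35  53 849] [344.8 159.2] [ 0.6648 -0.2328  0.008 ]
[371 145   6   5  26] [373.5 147. ] [ 0.6822 -0.275   0.008 ]
[376 145   6  25  33] [378.8 156.3] [ 0.6679 -0.282   0.008 ]
[365 195   8  35  39] [368.7 211.8] [ 0.5863 -0.2637  0.008 ]
[328 217  18  44 637] [336.4 237.9] [ 0.5498 -0.2166  0.008 ]
[361 247   2  10  10] [361.5 251.5] [ 0.5296 -0.2511  0.008 ]
[289 294   7   6  32] [292.2 296.3] [ 0.4697 -0.1528  0.008 ]
[342 304   7   6  33] [344.9 306.3] [ 0.4539 -0.225   0.008 ]
[331 137  35  54 979] [ 0.6576 -0.2319  0.0248] ((539.1129150390625, -218.4275360107422), (49.44144058227539, 310.54937744140625), 82.40632629394531) [0.0157 0.0189 0.033 ]
  rib [ 0.6423 -0.2286  0.0462] ((530.7061767578125, -204.06944274902344), (8.91732406616211, 291.0120544433594), 77.59212493896484)
[328 218  19  43 687] [ 0.5454 -0.2161  0.0246] ((481.4453125, -205.62295532226562), (32.367584228515625, 194.1248321533203), 80.35424041748047) [0.0167 0.0198 0.0332]
  rib [ 0.5456 -0.2162  0.0348] ((478.9856872558594, -202.18841552734375), (19.142934799194336, 189.00338745117188), 78.14337921142578)
```

View pics/crop.png

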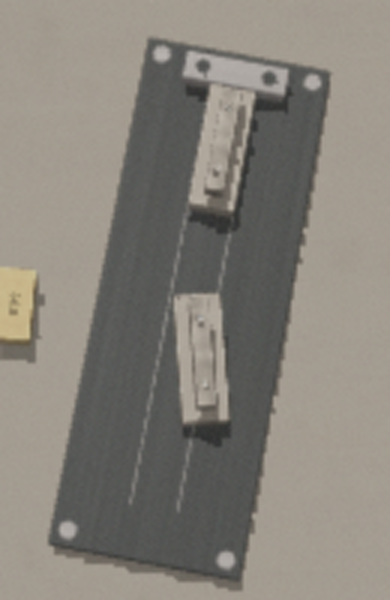

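Plate screws give its +y heading as about -12.4° and its centre as about (0.576,-0.214). I'll get robust bar poses and check clearance to the microscope for the transfer.

```bash
cat >> h.py <<'E'
def bar(s,mask):           # base-outline pose from top face (z=.020) mask, mm/deg
    c=max(cv2.findContours(mask,cv2.RETR_EXTERNAL,cv2.CHAIN_APPROX_NONE)[0],key=cv2.contourArea)
    w=ray(s,c[:,0],.020)[:,:2]*1000
    (x,y),(a,b),t=cv2.minAreaRect(w.astype(np.float32)); 
    if a<b: t-=90
    return np.round([x,y,a,b,(t+90)%180-90],1)
E
python3 - <<'E'
import pickle
from h import *
s=pickle.load(open("top.pkl","rb")); P=cloud(s); Z=P[...,2]; g=s["frame"].max(2)
for n,(u,v) in dict(stray=(337,240),neigh=(344,172)).items():
    roi=np.zeros(g.shape,bool); roi[v-28:v+30,u-16:u+18]=1
    if n=="neigh": roi[:151]=0
    ok=roi&(Z>.028)&(Z<.04); q=(P[ok]*1000)[:,:2].astype(np.float32)
    print(n,"rib",q.mean(0).round(1),cv2.minAreaRect(q), "colour",bar(s,(roi&(g>115)).astype(np.uint8)))
    ev=np.linalg.eigh(np.cov(q.T))[1][:,1]; print(" pca deg",np.degrees(np.arctan(ev[1]/ev[0])).round(1))
for n in("top","scene"):
    Q=cloud(pickle.load(open(n+".pkl","rb"))).reshape(-1,3)
    for y0 in np.arange(-.4,.8,.1):
        k=Q[(Q[:,1]>y0)&(Q[:,1]<y0+.1)&(Q[:,2]>.12)&(Q[:,0]>.1)&(Q[:,0]<1.)]
        if len(k)>20: print(n,y0.round(1),"minx",np.percentile(k[:,0],1).round(3),"zmax",k[:,2].max().round(2))
E
```

```text
stray rib [ 546.4 -216.4] ((546.9808959960938, -216.37481689453125), (50.2469482421875, 9.115194320678711), 2.4319534301757812) colour [ 546.8 -216.2   59.8   21.7    2.2]
 pca deg 1.8
neigh rib [ 645.9 -229.4] ((646.585205078125, -229.5637969970703), (8.91732406616211, 49.673370361328125), 77.59212493896484) colour [ 646.5 -229.1   22.4   58.4  -12.5]
 pca deg -12.7
top -0.2 minx 0.388 zmax 0.87
top -0.1 minx 0.541 zmax 0.18
top -0.0 minx 0.504 zmax 0.47
top 0.1 minx 0.535 zmax 0.19
scene -0.1 minx 0.538 zmax 0.18
scene -0.0 minx 0.505 zmax 0.45
scene 0.1 minx 0.534 zmax 0.43
scene 0.3 minx 0.669 zmax 0.23
scene 0.4 minx 0.617 zmax 0.23
scene 0.5 minx 0.614 zmax 0.29
scene 0.6 minx 0.35 zmax 0.27
```

Both poses agree across depth and colour, and the sizes match (60×22, rib 50×9).
- Stray bar: (546.9,-216.3), 2.3°.
- Neighbour: (646.5,-229.3), -12.5°.

The goal for the stray centre is about (587,-216) at -12.5°. I'll swing the arm round the front of the microscope, staying at x<0.45.

>>> drive_tool --rows '[0.129,0,-0.29,-29,1,0.129,0,-0.29,-29,1,0.129,0,-0.29,-29,1,0.129,0,-0.29,-29,1,0.129,0,-0.29,-29,1,0.129,0,-0.29,-29,1,0.129,0,-0.29,-29,1,0.129,0,-0.29,-29,1,0.247,0,-0.359,-29,1,0.247,0,-0.359,-29,1]' --newtons 60

```text
clock: 0.98
position: [0.355, 0.2597, 0.2315]
ee_rot: [-1.57, 0.0, 0.044]
contact_force: [0.6, 0.4, -0.2]
width: 0.0855
```

>>> drive_tool --rows '[0.067,0,-0.183,0,1,0.067,0,-0.183,0,1,0.067,0,-0.183,0,1,0.067,0,-0.183,0,1,0.067,0,-0.183,0,1,0.079,0,-0.364,0,1,0.079,0,-0.364,0,1,0.079,0,-0.364,0,1,0.079,0,-0.364,0,1,0.079,0,-0.364,0,1]'

```text
clock: 1.82
position: [0.4496, -0.1062, 0.2316]
ee_rot: [-1.574, -0.001, 0.032]
contact_force: [-0.2, 0.1, -0.2]
width: 0.0852
```

>>> drive_tool --rows '[0.093,0.03,-0.114,0,1,0.093,0.06,-0.114,0,0.6,0.093,0.12,-0.114,0,0.5,0.093,0.12,-0.114,0,0.5,0.093,0.12,-0.114,0,0.5,0.093,0.12,-0.114,0,0.5,0.093,0.12,-0.114,0,0.5,0.093,0.12,-0.114,0,0.5]'

```text
clock: 2.48
position: [0.5467, -0.2092, 0.1117]
ee_rot: [-1.57, 0.001, 0.041]
contact_force: [-0.5, -0.1, 1.6]
width: 0.0424
```

Run:
```python
from rig import arm, viewer
from h import *
o=arm.observe(); print(o["clock"],o["position"],o["ee_rot"],o["width"])
s=viewer.snapshot("wrist"); im=s["frame"]; P=cloud(s)
import pickle; pickle.dump(s,open("w1.pkl","wb"))
Z=P[...,2]
ok=(Z>.028)&(Z<.04)&(np.abs(P[...,0]-.547)<.04)&(np.abs(P[...,1]+.216)<.025)
q=(P[ok]*1000)[:,:2].astype(np.float32); print("stray rib",len(q),cv2.minAreaRect(q),P[ok].mean(0))
cv2.imwrite("pics/w1.png",im[...,::-1])
```

```text
2.4833 [ 0.54673995 -0.20916081  0.11172842] [-1.57014077e+00  5.37117578e-04  4.06536819e-02] 0.04244304725580797
stray rib 1313 ((545.1643676757812, -215.70103454589844), (50.322425842285156, 9.03732681274414), 2.372816324234009) [ 0.54393191 -0.21567957  0.03278268]
```

View pics/w1.png

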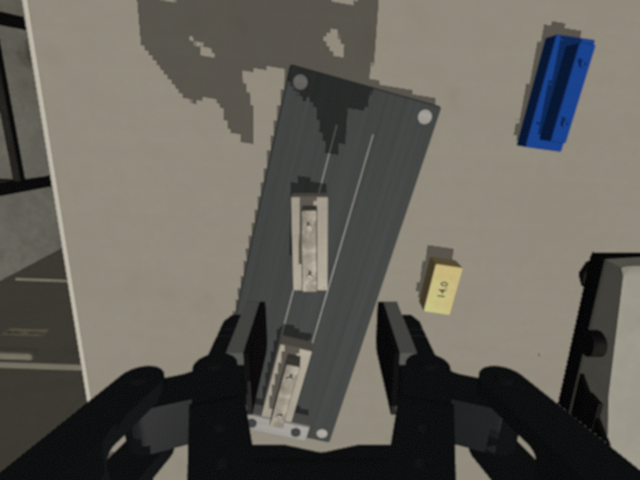

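The wrist view shows the stray bar at (310,243), nearly centred between the pads, and the neighbour against the stop at (288,385). The wrist rib fit (545.2,-215.7, 2.4°) agrees with the top view within 2 mm. I need about -7 mm in tool z, then down.

>>> drive_tool --rows '[-0.001,0.03,-0.007,0,0.5,-0.001,0.06,-0.007,0,0.4,-0.001,0.08,-0.007,0,0.4,-0.001,0.086,-0.007,0,0.4,-0.001,0.086,-0.007,0,0.4,-0.001,0.086,-0.007,0,0.4]'

```text
clock: 3.03
position: [0.5472, -0.2165, 0.0269]
ee_rot: [-1.571, -0.002, 0.041]
contact_force: [-0.3, -0.0, 0.7]
width: 0.0343
```

>>> drive_tool --rows '[0,0.003,0,0,0.4,0,0.003,0,0,0.3,0,0.003,0,0,0.2,0,0.003,0,0,0.1,0,0.003,0,0,0,0,0.003,0,0,0,0,0.003,0,0,0,0,0.003,0,0,0]' --newtons 60

```text
clock: 3.7
position: [0.547, -0.2169, 0.0234]
ee_rot: [-1.571, -0.001, 0.04]
contact_force: [-1.4, 1.1, 6.0]
width: 0.0072
```

Width 7.2 mm is close to the 9 mm rib, so I'll lift and check.

>>> drive_tool --rows '[0,-0.004,0,0,0,0,-0.008,0,0,0,0,-0.012,0,0,0,0,-0.015,0,0,0,0,-0.015,0,0,0,0,-0.015,0,0,0]'

```text
clock: 4.2
position: [0.5466, -0.2169, 0.0375]
ee_rot: [-1.571, -0.0, 0.04]
contact_force: [-1.0, 0.0, -0.6]
width: 0.0069
```

Run:
```python
from rig import arm, viewer
from h import *
o=arm.observe(); print(o["clock"],o["position"],o["ee_rot"],o["width"],o["contact_force"])
s=viewer.snapshot("wrist"); im=s["frame"]; P=cloud(s)*1000
t=viewer.snapshot("top"); T=cloud(t)*1000
a=im[180:480,150:480]; b=cv2.resize(t["frame"][120:320,260:400],(210,300))
cv2.imwrite("pics/l1.png",cv2.resize(np.hstack([a,b]),None,fx=1.4,fy=1.4)[...,::-1])
Z=P[...,2]
for lo,hi in((14,24),(24,40),(40,60)):
    ok=(Z>lo)&(Z<hi)&(abs(P[...,0]-545)<40)&(abs(P[...,1]+216)<13); print(lo,hi,ok.sum(),P[ok].mean(0) if ok.sum() else "")
```

```text
4.2 [ 0.5465818  -0.21692713  0.03753728] [-1.57097909e+00 -3.67988059e-04  4.03789028e-02] 0.006915684660001 [-0.96202373  0.01029808 -0.57126596]
14 24 22 [ 515.29224192 -218.65221669   23.64466279]
24 40 2645 [ 523.17324458 -217.42642394   33.43173325]
40 60 3917 [ 539.57398292 -216.42331512   48.42658573]
```

View pics/l1.png

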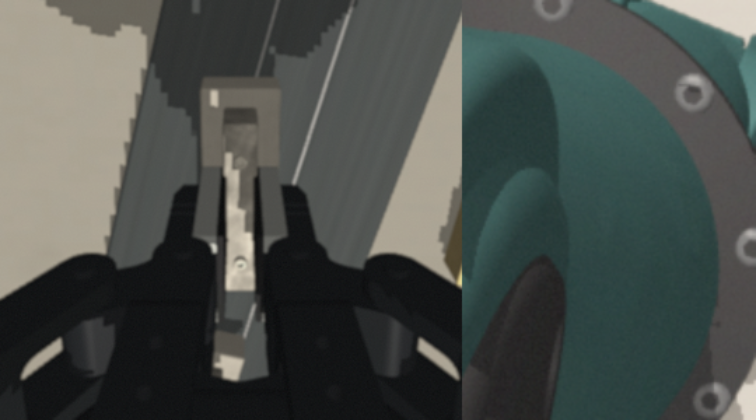

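The bar is lifted level: rib top at about 48 mm and base top at about 34 mm, both +14. I'll move +39.5 mm along, turn to -12.5°, and leave about 2 mm of gap.

>>> drive_tool --rows '[0.01,0,0,4,0,0.02,0,-0.001,8,0,0.03,0,-0.001,12,0,0.0395,0,-0.0013,14.8,0,0.0395,0,-0.0013,14.8,0,0.0395,0,-0.0013,14.8,0,0.0395,0,-0.0013,14.8,0]'

```text
clock: 4.88
position: [0.5848, -0.2165, 0.0369]
ee_rot: [-1.571, 0.002, -0.217]
contact_force: [-0.3, -0.7, -1.6]
width: 0.007
```

```bash
cat > look.py <<'E'
import sys
from rig import arm, viewer
from h import *
o=arm.observe(); print(o["clock"].round(2) if hasattr(o["clock"],"round") else o["clock"],o["position"].round(4),o["ee_rot"].round(3),o["contact_force"].round(1),o["width"])
s=viewer.snapshot("scene"); w=viewer.snapshot("wrist")
f,M,c=cam(s); p=np.array([.616,-.223,.025])-c; q=M.T@p; u,v=int(s["cx"]+f*q[0]/-q[2]),int(s["cy"]-f*q[1]/-q[2]); print(u,v)
a=cv2.resize(s["frame"][v-45:v+45,u-60:u+60],(400,300),interpolation=cv2.INTER_CUBIC); b=cv2.resize(w["frame"][180:480,120:520],(400,300))
cv2.imwrite(sys.argv[1],np.hstack([a,b])[...,::-1])
E
python3 look.py pics/m1.png
```

```text
4.8833 [ 0.5848 -0.2165  0.0369] [-1.571  0.002 -0.217] [-0.3 -0.7 -1.6] 0.0069651898863249285
372 265
```

View pics/m1.png

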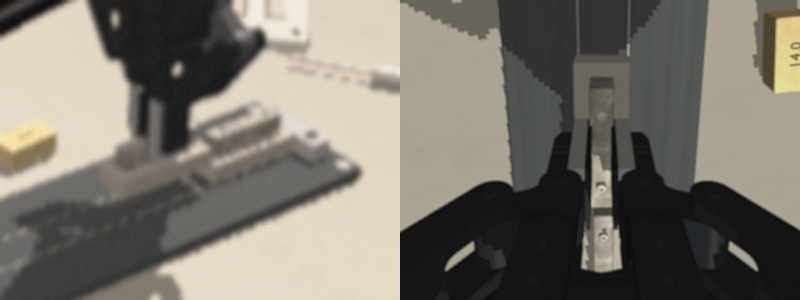

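The stray bar is in line with the neighbour and the scribed lines, with a small gap. Lowering.

>>> drive_tool --rows '[0,0.004,0,0,0,0,0.008,0,0,0,0,0.011,0,0,0,0,0.013,0,0,0,0,0.013,0,0,0,0,0.013,0,0,0]'

```text
clock: 5.48
position: [0.5859, -0.2166, 0.0241]
ee_rot: [-1.571, 0.0, -0.218]
contact_force: [0.2, -0.3, -1.7]
width: 0.0072
```

>>> drive_tool --rows '[0.0005,0,0,0,0,0.001,0,0,0,0,0.0015,0,0,0,0,0.0015,0,0,0,0]'

```text
clock: 5.82
position: [0.5878, -0.2169, 0.0245]
ee_rot: [-1.571, -0.001, -0.218]
contact_force: [0.3, -0.5, -1.2]
width: 0.0072
```

>>> drive_tool --rows '[0.0005,0,0,0,0,0.001,0,0,0,0,0.001,0,0,0,0]'

```text
clock: 6.07
position: [0.5886, -0.2172, 0.0244]
ee_rot: [-1.571, -0.0, -0.218]
contact_force: [-0.0, -0.7, -1.5]
width: 0.0066
```

>>> drive_tool --rows '[0.0005,0.0005,0,0,0,0.001,0.0005,0,0,0,0.001,0.0005,0,0,0]'

```text
clock: 6.32
position: [0.5892, -0.2172, 0.0237]
ee_rot: [-1.571, 0.001, -0.218]
contact_force: [0.8, 0.7, -0.6]
width: 0.0068
```

>>> drive_tool --rows '[0.0005,0,0,0,0,0.001,0,0,0,0,0.001,0,0,0,0]'

```text
clock: 6.57
position: [0.5899, -0.2174, 0.0237]
ee_rot: [-1.571, 0.001, -0.218]
contact_force: [-1.2, -0.1, -1.0]
width: 0.0069
```

```bash
python3 look.py pics/m2.png
```

```text
6.5667 [ 0.5899 -0.2174  0.0237] [-1.571e+00  1.000e-03 -2.180e-01] [-1.2 -0.1 -1. ] 0.006947498892067335
372 265
```

View pics/m2.png

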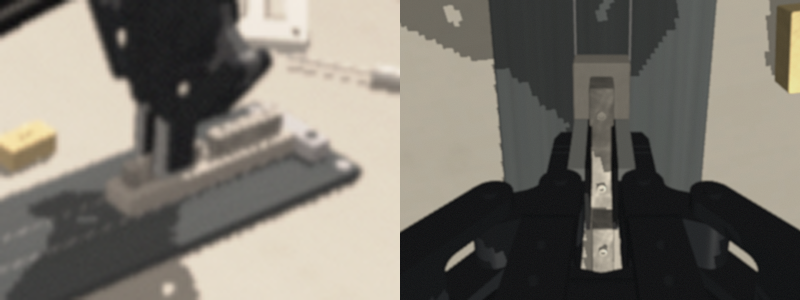

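The row looks closed and straight. Settle 0.3 mm, release evenly, and retract.

>>> drive_tool --rows '[0,0.0005,0,0,0,0,0.0005,0,0,0.15,0,0.0005,0,0,0.3,0,0.0005,0,0,0.4,0,0.0005,0,0,0.4,0,-0.02,0,0,0.4,0,-0.05,0,0,0.4,0,-0.09,0,0,0.4,0,-0.12,0,0,0.4,0,-0.12,0,0,0.4]'

```text
clock: 7.5
position: [0.595, -0.2197, 0.1505]
ee_rot: [-1.572, -0.013, -0.218]
contact_force: [1.2, -1.3, -0.9]
width: 0.0342
```

```bash
cat > chk.py <<'E'
from rig import arm, viewer
from h import *
import sys
o=arm.observe(); print(o["clock"],o["position"].round(4),o["contact_force"].round(1))
s=viewer.snapshot("wrist"); P=cloud(s)*1000; Z=P[...,2]
u=np.array([.9763,-.2164]); d=(P[...,:2]-[646.5,-229.3])@np.c_[u,[.2164,.9763]]
R={}
for n,c in(("neigh",0),("stray",-60)):
    k=(Z>29)&(Z<40)&(abs(d[...,0]-c)<29)&(abs(d[...,1])<14); q=P[k][:,:2].astype(np.float32)
    r=cv2.minAreaRect(q); z=np.polyfit(d[k][:,0],P[k][:,2],1)[0]; R[n]=np.array(r[0])
    print(n,len(q),r,"z",P[k][:,2].mean().round(1),"slope deg",np.degrees(z).round(1))
e=R["stray"]-R["neigh"]; print("along",e@u,"across",e@[.2164,.9763])
cv2.imwrite(sys.argv[1],s["frame"][...,::-1])
E
python3 chk.py pics/r1.png
```

```text
7.5 [ 0.595  -0.2197  0.1505] [ 1.2 -1.3 -0.9]
neigh 834 ((646.3706665039062, -229.05201721191406), (8.747420310974121, 50.563812255859375), 77.49186706542969) z 32.7 slope deg 0.3
stray 1005 ((587.9378051757812, -216.48681640625), (8.77802848815918, 50.04914855957031), 77.27140808105469) z 32.9 slope deg 0.1
along -59.767111968994136 across -0.3774656448364275
```

View pics/r1.png

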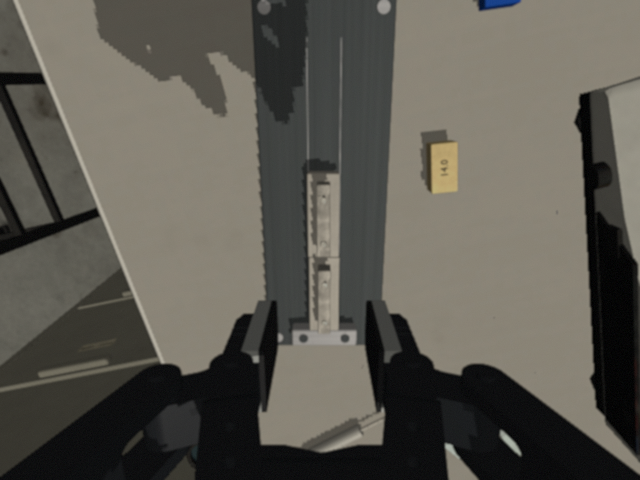

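The bars are butted at about (322,257): spacing 59.8 mm, lateral offset -0.4 mm, parallel within 0.3° and flat. The neighbour hasn't moved and the gripper is clear.

```bash
python3 -c "from rig import job; print(job.job_done())"
```

```text
the job is handed in; nothing more can be done
None
```

I gripped the stray bar by its rib, lifted it clear, turned it about 15° into line with the scribed lines and lowered it. I then slid it in small steps up to its neighbour, let go and raised the gripper clear. I handed the job in at about 7.6 s on the robot clock, well under the 29 s limit.

The last wrist-camera check, taken after release, showed:
- **Fit:** the bar centres are 59.8 mm apart, so the gap is closed. The sideways offset is 0.4 mm and they are parallel within about 0.3°.
- **Flatness:** both bars lie flat, with slopes of 0.3° or less and heights within 0.2 mm of each other.
- **Neighbour:** it is within about 0.3 mm of where it started.

Two readings didn't quite match what I expected:
- **Grip width:** it read about 7 mm on the 9 mm rib, but the lift was level and nothing slipped visibly.
- **Final slide:** the tool went about 2 mm further than I had worked out, and contact force at the end was only about 1 N. I judged that the bars met from the pictures and the measured spacing, not from force.

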